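# Unscrew the left-hand gas cap and park it on its keeper

### The job

The yellow notched cap on the fuel-gas outlet has a left-hand thread: unscrew it by turning it clockwise seen from above until you feel it come up against the end of its thread, without forcing it, and lift it straight off. Then set it the right way up over the white stub of the steel keeper, pushed fully home, and let go. Leave the blue air cap and everything else on the bench alone.

Things in the scene. Friction and masses are not known exactly. Their poses are not given: they have to be found in the camera images.
- cap_grip (a point): Point on the loose yellow cap's axis, where to grasp it: 52 mm above its lower rim, 13 mm below the top of its grip bar. The bar is 44 mm long (this point's x), 12 mm thick (y), 34 mm high, standing on a closed skirt 42 mm in diameter and 31 mm high with dark notches round its top edge. z is up the axis. Inside, an opening 23 mm across, 26 mm deep. Mass about 140 g.
- cap: The same cap; origin at the centre of its lower rim, z up. Left-hand thread: it rises 2.5 mm per rad turned clockwise from above; anticlockwise it jams. It meets a firm stop after 0.5 to 1.5 rad clockwise, which cannot be seen; only in the last 0.1 rad before the stop does it lift straight off. Running torque under 0.3 N m. Over 55 N of contact force in all with the outlet harms the thread.
- fuel: Fuel-gas outlet, fixed: grey block 84 x 84 x 38 mm, brass collar to 46 mm, brass tube 20 mm in diameter inside the yellow cap. Origin under its centre on the bench; z is the tube's axis. The cap's lower rim starts about 50 mm above it; lifted 40 mm, the cap is clear. A sprung seal in the tube pushes the cap up with 11 to 18 N over its first 7 mm. At the stop, 0.2 N m over the running torque is plenty.
- air: The air outlet, fixed, the same kind of block with a blue un-notched cap of the same size (top at 113 mm). Not to be touched. The two outlets may stand either way round.
- keeper_seat (a point): Top face of the fixed steel keeper disc (72 mm in diameter, 12 mm high), at the foot of its white stub. The stub is 20.8 mm in diameter and rises 24 mm above this point, tapering to 12 mm diameter in its top 6 mm. A cap fully home rests with its lower rim on this face. z up.
- pink_mould: Pink moulding tray, 170 x 250 x 28 mm, loose bystander.
- white_mould: White moulding tray, 170 x 250 x 28 mm, loose bystander.
- dose_cup: Small white dosing cup, 40 mm wide, 30 mm high, loose bystander.
- amber: Amber bottle, 60 mm wide, 130 mm high, loose bystander.
- beaker: Glass beaker, 68 mm wide, 85 mm high, on the hotplate; bystander.
- spatula: Spatula 200 mm long lying on the bench, loose bystander.
There are look-alikes about, which are no part of the job. Of the things that look like the cap, the smallest one is meant.

How it is judged:
By the outcome, as a careful person would: the job done as asked, in the order asked, and still so for the second after the job is handed in, with the robot touching nothing.
It also fails if it takes over 72 s, if anything falls off the work surface, if the arm or the gripper's body presses on something with over 40 N, if the wrist force passes 120 N, or if a joint passes its speed limit or range.

### The arm

A 7-joint arm with a two-finger parallel gripper is mounted at the origin on the work surface. World frame = base frame: x ahead of the robot, y to its left, z up, the work surface at z = 0. Lengths are in m, angles in rad, forces in N, time in s.
With the tool pointing down it reaches from about 0.425 to 0.825 m from the base axis. Payload 3.6 kg.
Tool frame: the origin (TCP) lies at the very end of the fingers, on their centre line; the grasp point (between the pads) lies manip.grip_point_offset behind it (manip.grip_point_offset is the distance from the TCP to the grasp point, in m); z points along the fingers, x is the direction in which the jaws open and shut, and the axes are right-handed (so a half turn about z gives the same grasp; the last joint's range is limited). The gripper opens to 93 mm and grips with 3 to 60 N. Pads are 15 mm wide; open, the fingers measure 128 mm over their backs; the gripper's body (75 mm by 188 mm) begins 65 mm behind the grasp point.
Start: joints at [-1.329, 0.615, -0.013, 1.423, 0.008, 1.103, -0.04], TCP at [0.172, 0.627, 0.219] pointing down, gripper open.
Joint ranges: [-3.12, 3.12], [-0.3, 2.06], [-1.34, 1.32], [0.26, 2.42], [-1.36, 4.5], [0.01, 1.98], [-2.84, 2.84]. Speed limits (rad/s): [2.79, 2.79, 3.14, 3.14, 3.14, 3.14, 3.14].

### API

Orientations are given as a unit quaternion [w, x, y, z].
In Python, from cell import manip gives the robot as it stands.
- The arm moves only by the tool move_arm, never from a script. Its argument "rows" is text: rows parted by semicolons, each of 7 numbers parted by spaces: the shift along the world's x, y, z in mm, then the turn, a rotation vector about the world's x, y, z in rad, then the opening in per cent of the stroke, from 0 (shut) to 100 (fully open). In form: dx dy dz rx ry rz claw; .... A call has 1 to 12 rows; each row is the pose to reach, as a shift and turn from the pose measured when the call began; what a row does not reach only later rows make up. A row lasts 1/10 s, in which the tool goes at most 50 mm and 8.59 degrees, less where a joint would pass 70% of its speed; a pose out of reach is approached as far as the arm can. A call with a gripper value outside its range is refused whole. The fingers move at their own pace and stop on an object; "newtons" is the grip in N (left out, the last holds). Time passes only in rows, so rows that repeat a pose let the fingers close. It gives the time, the measured TCP pose, the force and the opening at its end, in the units of the state.
- manip.observe(): the state, without advancing time (a new reading comes with each control period).
- manip.camera(name): name is "scene" or "top" or "wrist"; returns (picture, depth): 400x640x3 uint8, red, green, blue; 400x640 float32, m along the optical axis (not along the pixel's ray), 0 where there is no reading.
- manip.get_calibration(name): a dict with "fx", "fy", "cx", "cy" (pixels), "view" (4x4, takes a point from world to camera coordinates); the wrist camera has in their place "T_tool_cam" (4x4, takes a point from camera to tool coordinates, whose origin is the TCP and whose axes are the tool frame's). Camera axes: x right, y up, looking along -z (the intrinsics and any distortion apply to the point x, -y, -z); pixel columns grow to the right and rows downward; lengths in m; the calibration is good to about 2 mm. A picture is of the moment at which its call begins: read the wrist's pose just before it. get_calibration takes no time and is no camera call.
- manip.job_done(): hands the job in, once; it reports no verdict.
The state is a dict: "time": time; "joints": joint angles; "qd": joint speeds; "effort": joint torques, N m; "position": TCP position; "eef_rot": TCP orientation; "force": force on the tool from outside, world axes, zero at the start; "wrist_torque": the same for the moment, N m; "grip_width": finger opening in m.
Only numpy, scipy, OpenCV 4.12 (cv2) and the standard library are available. Lean on these libraries where they do the work, as an engineer would, in place of code of your own. Each camera call takes 0.05 s, during which the arm holds its last target. There are 200 camera calls.

## Working session

There is one attempt and no reset: what is moved stays moved. The work goes in short steps, Python scripts to look and compute and a tool call to move; the robot and the scene stay as the last step left them, time stands still between calls to the robot, and variables do not carry over. Pictures are saved under pics/ and viewed, about 8 in all and at most 12, crops included, and the job is handed in when it is done.

Besides the shell and the picture viewer there is one more tool, called after "Emit:" as name(argument=value, ...) on one line, values as JSON. move_arm: Moves the arm, as the interface text tells. Its arguments: {"type":"object","properties":{"rows":{"type":"string"},"newtons":{"type":"number"}},"required":["rows"]}

```bash
mkdir -p pics; ls; cat > h.py <<'E'
import numpy as np, cv2
from cell import manip
from scipy.spatial.transform import Rotation as R
def rot(q): return R.from_quat([q[1],q[2],q[3],q[0]])
def shot(name,fn=None):
    s=manip.observe(); im,d=manip.camera(name); c=manip.get_calibration(name)
    if fn:
        cv2.imwrite('pics/'+fn+'.png',im[:,:,::-1]); np.save('pics/'+fn+'_d.npy',d)
    if 'view' in c: T=np.linalg.inv(np.array(c['view']))
    else:
        W=np.eye(4); W[:3,:3]=rot(s['eef_rot']).as_matrix(); W[:3,3]=s['position']; T=W@np.array(c['T_tool_cam'])
    v,u=np.mgrid[:d.shape[0],:d.shape[1]]
    K=np.array([[c['fx'],0,c['cx']],[0,c['fy'],c['cy']],[0,0,1.]])
    dist=next((np.array(c[k],float) for k in c if 'dist' in k),None)
    p=cv2.undistortPoints(np.stack([u,v],-1).reshape(-1,1,2).astype(np.float64),K,dist).reshape(d.shape+(2,))
    P=np.stack([p[...,0]*d,-p[...,1]*d,-d],-1)@T[:3,:3].T+T[:3,3]
    return im,d,P,c
E
python3 - <<'E'
from h import *
print(manip.observe(), manip.grip_point_offset)
for n in ('scene','top','wrist'): print(n,{k:np.round(v,4).tolist() for k,v in manip.get_calibration(n).items()})
a=[shot(n,n+'0') for n in ('scene','top','wrist')]
np.save('pics/topP.npy',a[1][2]); np.save('pics/sceneP.npy',a[0][2])
E
```

```text
pics
{'time': 0.0, 'joints': array([-1.32953565,  0.61591131, -0.01261968,  1.42488668,  0.0081075 ,
        1.10338151, -0.04039748]), 'qd': array([ 0.00075905,  0.00042137,  0.0012242 , -0.00043097,  0.00226384,
        0.00037418,  0.00040745]), 'effort': array([-2.17933029e-05, -4.58924174e+01,  2.08778959e-01, -1.65742457e+01,
       -6.11043675e-02,  2.05076742e-02,  2.40013014e-04]), 'position': array([0.17175599, 0.62608328, 0.21749034]), 'eef_rot': array([ 7.85203550e-04,  7.95140917e-01,  6.06423378e-01, -9.95980953e-04]), 'force': array([ 0.40717616, -0.37064912, -0.34606865]), 'wrist_torque': array([-0.01585114, -0.02566928,  0.00884412]), 'grip_width': 0.09284636848689691} 0.0188
scene {'fx': 499.1745, 'fy': 499.1745, 'cx': 316.2627, 'cy': 195.5242, 'view': [[-0.8469, 0.5316, -0.0118, 0.539], [-0.3872, -0.6014, 0.6988, 0.1328], [0.3643, 0.5964, 0.7152, -1.4816], [0.0, 0.0, 0.0, 1.0]]}
top {'fx': 517.6327, 'fy': 517.6327, 'cx': 320.6669, 'cy': 199.0129, 'view': [[0.016, -0.9999, -0.0057, -0.0514], [0.9946, 0.0153, 0.1031, -0.5785], [-0.103, -0.0073, 0.9947, -1.6554], [0.0, 0.0, 0.0, 1.0]]}
wrist {'fx': 360.7184, 'fy': 360.7184, 'cx': 317.9905, 'cy': 195.6197, 'T_tool_cam': [[1.0, -0.0015, 0.0015, -0.0002], [-0.001, -0.961, -0.2766, -0.0779], [0.0019, 0.2766, -0.961, -0.166], [0.0, 0.0, 0.0, 1.0]]}
```

View pics/scene0.png

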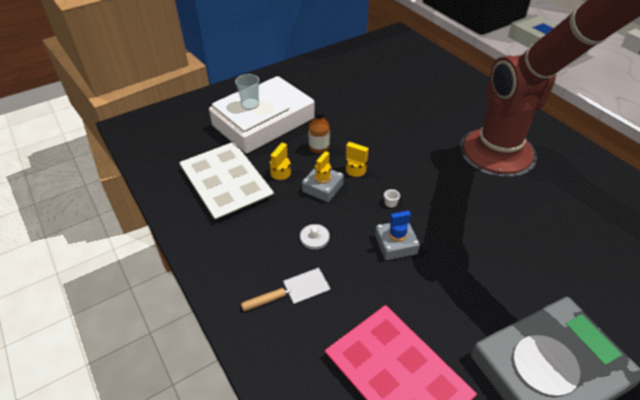

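View pics/top0.png

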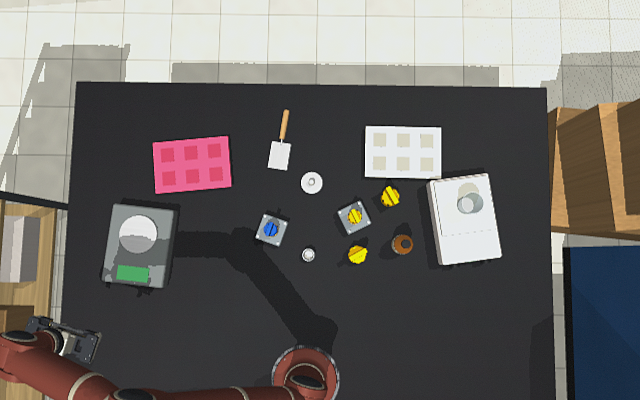

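The scene view shows three yellow caps: on the grey block at scene (323,170) / top (355,216), and loose ones at scene (281,162) / top (390,196) and scene (356,160) / top (358,255). The keeper is at top (312,183) and the blue air cap at top (271,229). The one on the block looks the smallest, and it is the one seated on an outlet. I'll measure and confirm it in a crop.

```bash
cat > m.py <<'E'
from h import *
import sys
for n in ('top','scene'):
    im=cv2.imread(f'pics/{n}0.png'); P=np.load(f'pics/{n}P.npy')
    hsv=cv2.cvtColor(im,cv2.COLOR_BGR2HSV)
    m=cv2.inRange(hsv,(18,140,80),(35,255,255))
    m2=cv2.inRange(hsv,(100,150,60),(125,255,255))
    for nm,mm in(('Y',m),('B',m2)):
        k,l,st,ce=cv2.connectedComponentsWithStats(mm)
        for i in range(1,k):
            if 25<st[i,4]<2000:
                q=P[l==i]; q=q[(q[:,2]>.01)&(q[:,2]<.3)]
                if len(q)<10: continue
                zt=np.percentile(q[:,2],95); t=q[q[:,2]>zt-.008]
                x=t[:,:2]-t[:,:2].mean(0); w,v=np.linalg.eigh(x.T@x/len(x))
                print(n,nm,ce[i].round(),st[i,4],'top z',zt.round(4),'ctr',t.mean(0).round(4),'ang',np.degrees(np.arctan2(v[1,1],v[0,1])).round(1),'len',(np.sqrt(12*w)).round(4),'zmin',q[:,2].min().round(3))
P=np.load('pics/topP.npy')
# keeper
def disc(c,zlo,zhi,r=.05):
    s=(np.hypot(P[...,0]-c[0],P[...,1]-c[1])<r)&(P[...,2]>zlo)&(P[...,2]<zhi); q=P[s]
    (a,b),rr=cv2.minEnclosingCircle((q[:,:2]*1000).astype(np.float32)); return q.mean(0).round(4),(a,b,rr),len(q),np.median(q[:,2])
c=P[183,312]; print(c)
print('disc',disc(c,.007,.018)); print('stub',disc(c,.022,.05)); print('stubtop',disc(c,.03,.05))
for px in((229,271),(216,355)):
    c=P[px]; s=(np.hypot(P[...,0]-c[0],P[...,1]-c[1])<.075)&(P[...,2]>.03)&(P[...,2]<.044); q=P[s]
    print('block',cv2.minAreaRect((q[:,:2]*1000).astype(np.float32)),np.median(q[:,2]))
a=cv2.imread('pics/scene0.png')[125:260,250:430]; cv2.imwrite('pics/crop1.png',cv2.resize(a,None,fx=4.4,fy=4.4,interpolation=cv2.INTER_CUBIC))
E
python3 m.py
```

```text
top Y [390. 197.] 279 top z 0.0914 ctr [ 0.5873 -0.2666  0.0881] ang -149.5 len [0.0163 0.0598] zmin 0.011
top Y [354. 216.] 154 top z 0.1181 ctr [ 0.5203 -0.1493  0.1144] ang -151.4 len [0.0116 0.0432] zmin 0.027
top Y [357. 254.] 277 top z 0.0924 ctr [ 0.3994 -0.1582  0.0893] ang 120.8 len [0.0165 0.0527] zmin 0.022
top B [270. 229.] 139 top z 0.1179 ctr [0.4767 0.115  0.1147] ang 160.4 len [0.0122 0.0394] zmin 0.033
scene Y [356. 159.] 681 top z 0.0886 ctr [ 0.4035 -0.1586  0.0866] ang 118.1 len [0.0185 0.0599] zmin 0.01
scene Y [280. 162.] 626 top z 0.0889 ctr [ 0.5912 -0.2636  0.0871] ang -151.0 len [0.0174 0.0614] zmin 0.01
scene Y [323. 167.] 411 top z 0.1154 ctr [ 0.5231 -0.1479  0.1134] ang -155.5 len [0.0128 0.0452] zmin 0.041
scene B [543.  28.] 86 top z 0.096 ctr [-0.5465 -0.3308  0.0923] ang 46.6 len [0.0431 0.051 ] zmin 0.087
scene B [399. 223.] 425 top z 0.1139 ctr [0.4777 0.1172 0.1118] ang 159.6 len [0.0132 0.0437] zmin 0.051
[ 0.40572422 -0.05462304  1.70592837]
disc (array([ 0.4025, -0.0445,  0.0086]), (403.0616760253906, -53.199424743652344, 46.879425048828125), 42, np.float64(0.008293914964150217))
stub (array([ 0.3992, -0.0167,  0.0295]), (399.08306884765625, -9.29180908203125, 17.678804397583008), 16, np.float64(0.029503574327610416))
stubtop (array([ 0.4017, -0.0169,  0.033 ]), (402.3538818359375, -12.50018310546875, 15.188558578491211), 7, np.float64(0.033136327755894035))
block ((475.61474609375, 115.91804504394531), (84.94986724853516, 83.91319274902344), 70.90985870361328) 0.03710676733939278
block ((519.8544921875, -149.52615356445312), (84.10380554199219, 83.00382995605469), 27.236202239990234) 0.03716603786746653
```

View pics/crop1.png

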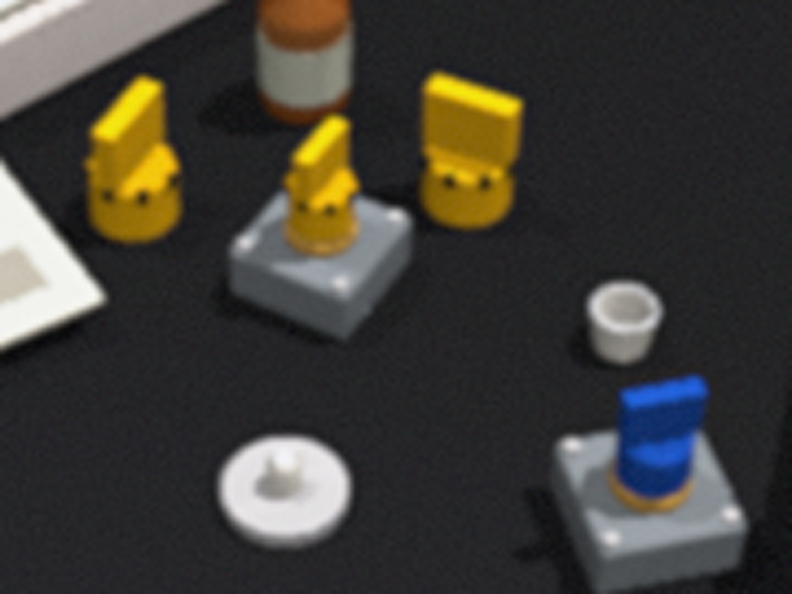

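The crop confirms it. The cap on the grey block is the small one (bar about 44 mm), has dark notches and a brass collar, and stands by the fuel outlet. The two loose yellow caps have bars of about 60 mm. I'll move over now.

Emit:
move_arm(rows="28 -33 7 0 0 -0.14 100; 56 -66 14 0 0 -0.28 100; 84 -99 21 0 0 -0.42 100; 112 -132 28 0 0 -0.56 100; 140 -165 35 0 0 -0.7 100; 168 -198 42 0 0 -0.84 100; 196 -231 49 0 0 -0.98 100; 224 -264 56 0 0 -1.12 100; 252 -297 63 0 0 -1.26 100; 280 -330 70 0 0 -1.4 100; 308 -363 77 0 0 -1.5 100; 336 -396 84 0 0 -1.6 100")

```text
time: 1.35
position: [0.5084, 0.2289, 0.3019]
eef_rot: [-0.0, 0.989, -0.15, -0.001]
force: [0.6, 0.2, -0.4]
grip_width: 0.0931
```

```bash
cat > k.py <<'E'
from h import *
# keeper disc by ray-plane, bright pixels near top (312,183), scene (314,236)
for n,(u0,v0) in (('top',(312,183)),('scene',(315,236))):
    im=cv2.imread(f'pics/{n}0.png'); c=manip.get_calibration(n)
    g=im.max(2); m=np.zeros_like(g); m[v0-18:v0+18,u0-20:u0+20]=g[v0-18:v0+18,u0-20:u0+20]>90
    k,l,st,ce=cv2.connectedComponentsWithStats(m); i=1+st[1:,4].argmax()
    T=np.linalg.inv(np.array(c['view']))
    ct,_=cv2.findContours((l==i).astype(np.uint8),0,cv2.CHAIN_APPROX_NONE); h=cv2.convexHull(ct[0]).reshape(-1,2).astype(float)
    d=np.stack([(h[:,0]-c['cx'])/c['fx'],-(h[:,1]-c['cy'])/c['fy'],-np.ones(len(h))],-1)@T[:3,:3].T; o=T[:3,3]
    X=o+d*((.010-o[2])/d[:,2])[:,None]
    print(n,st[i],ce[i],cv2.fitEllipse((X[:,:2]*1000).astype(np.float32)))
E
python3 k.py
```

```text
top [301 172  22  22 392] [311.36989796 182.46173469] ((635.9146118164062, -10.35659408569336), (72.84525299072266, 73.85175323486328), 38.1578483581543)
scene [300 224  30  25 603] [314.4278607  235.73134328] ((635.1302490234375, -10.644525527954102), (75.15850067138672, 81.71241760253906), 153.62518310546875)
```

Emit:
move_arm(rows="1 -40 -5 0 0 -0.08 100; 2 -80 -10 0 0 -0.16 100; 3 -120 -15 0 0 -0.24 100; 4 -160 -20 0 0 -0.32 100; 5 -200 -25 0 0 -0.4 100; 6 -240 -30 0 0 -0.48 100; 8 -280 -35 0 0 -0.56 100; 9 -320 -40 0 0 -0.64 100; 10 -350 -40 0 0 -0.72 100; 12 -378 -40 0 0 -0.76 100; 12 -378 -40 0 0 -0.76 100; 12 -378 -40 0 0 -0.76 100")

```text
time: 2.55
position: [0.5202, -0.149, 0.2616]
eef_rot: [-0.001, 0.862, -0.506, -0.002]
force: [0.3, 0.1, 0.6]
grip_width: 0.0926
```

```bash
cat > w.py <<'E'
from h import *
import sys
im,d,P,c=shot('wrist',sys.argv[1]); np.save('pics/'+sys.argv[1]+'P.npy',P)
s=manip.observe(); print(s['time'],s['position'].round(4),s['eef_rot'].round(4),s['force'].round(2),s['wrist_torque'].round(3),s['joints'].round(2))
x=rot(s['eef_rot']).as_matrix()[:,0]; print('jaw yaw',np.degrees(np.arctan2(x[1],x[0])).round(2))
hsv=cv2.cvtColor(im[:,:,::-1].copy(),cv2.COLOR_BGR2HSV); m=cv2.inRange(hsv,(18,140,80),(35,255,255))
k,l,st,ce=cv2.connectedComponentsWithStats(m)
for i in range(1,k):
    if st[i,4]<200: continue
    q=P[(l==i)]; q=q[(q[:,2]>.01)&(q[:,2]<.4)]; 
    if len(q)<50: continue
    zt=np.percentile(q[:,2],97); t=q[q[:,2]>zt-.006]
    print(ce[i].round(),st[i,4],'z',zt.round(4),'med',np.median(t,0).round(4),'rect',cv2.minAreaRect((t[:,:2]*1000).astype(np.float32)),len(t))
    sk=q[q[:,2]<zt-.025]; 
    if len(sk)>20: print('  lower',cv2.minEnclosingCircle((sk[:,:2]*1000).astype(np.float32)),sk[:,2].max())
q=P[(P[...,2]>.03)&(P[...,2]<.043)&(np.hypot(P[...,0]-.52,P[...,1]+.149)<.07)]
if len(q)>50: print('block',cv2.minAreaRect((q[:,:2]*1000).astype(np.float32)),np.median(q[:,2]),len(q))
E
python3 w.py w1
```

```text
2.6 [ 0.5205 -0.1478  0.2615] [-0.001   0.863  -0.5052 -0.0017] [0.23 0.47 0.19] [-0.026  0.109 -0.014] [-0.22  0.48  0.71  1.69 -0.34  1.11 -0.47]
jaw yaw -60.68
[85. 79.] 226 z 0.0467 med [0.4829 0.0974 0.045 ] rect ((480.444580078125, 103.95256805419922), (42.58247375488281, 20.871686935424805), 24.674442291259766) 222
[444. 164.] 3080 z 0.0889 med [ 0.5891 -0.2645  0.0877] rect ((588.3578491210938, -265.8677673339844), (58.80831527709961, 16.44137191772461), 30.681982040405273) 1064
  lower ((588.0664672851562, -265.0228576660156), 29.742929458618164) 0.06384935571160405
[320. 172.] 1735 z 0.1156 med [ 0.5207 -0.1495  0.1144] rect ((519.53369140625, -150.25936889648438), (44.383514404296875, 11.966021537780762), 26.75211524963379) 632
  lower ((519.87255859375, -153.19955444335938), 24.83229637145996) 0.088781048858602
[277. 257.] 2778 z 0.0885 med [ 0.402  -0.1608  0.0874] rect ((400.9586181640625, -160.611572265625), (17.089332580566406, 59.259090423583984), 28.856098175048828) 846
  lower ((406.32415771484375, -159.0303497314453), 28.48308753967285) 0.0634834300702235
[ 81. 335.] 355 z 0.3677 med [ 0.522  -0.0931  0.3661] rect ((520.6078491210938, -93.86511993408203), (13.461336135864258, 2.7159674167633057), 24.42772102355957) 348
[554. 335.] 420 z 0.3675 med [ 0.5684 -0.1763  0.366 ] rect ((567.5751342773438, -176.8241424560547), (13.344076156616211, 2.5852267742156982), 31.145580291748047) 402
block ((519.4202270507812, -150.30657958984375), (84.37847900390625, 84.12902069091797), 26.630117416381836) 0.03790794000471731 3880
```

View pics/w1.png

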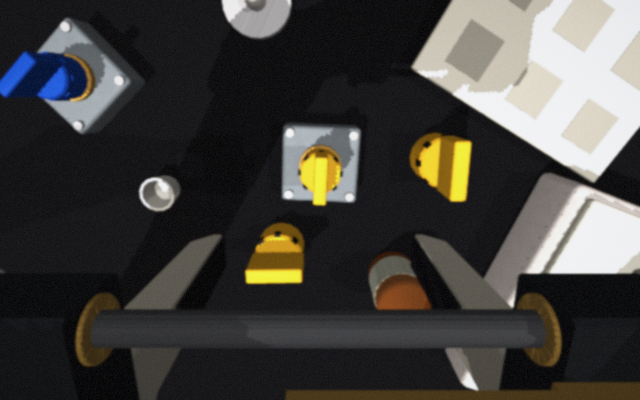

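The wrist view shows the target bar upright at (320,172) on its block, aligned to within about 3° of the jaw normal. The neighbouring large caps are at (444,164) and (277,257), clear of the fingers. Next I'll align and descend.

Emit:
move_arm(rows="-1 -1 -30 0 0 -0.045 55; -1 -1 -70 0 0 -0.045 55; -1 -1 -110 0 0 -0.045 55; -1 -1 -140 0 0 -0.045 55; -1 -1 -155 0 0 -0.045 55; -1 -1 -155 0 0 -0.045 55; -1 -1 -155 0 0 -0.045 55")

```text
time: 3.3
position: [0.52, -0.1476, 0.1068]
eef_rot: [-0.001, 0.852, -0.524, -0.002]
force: [0.7, -1.0, 1.2]
grip_width: 0.0513
```

```bash
python3 w.py w2; python3 - <<'E'
import cv2
i=cv2.imread('pics/w2.png'); cv2.imwrite('pics/w2b.png',i[100:380,120:520])
E
```

```text
3.35 [ 0.5204 -0.1482  0.1074] [-0.0015  0.8519 -0.5237 -0.0009] [-0.33 -0.74  0.49] [-0.112  0.134  0.059] [-0.14  0.66  0.59  1.88 -0.52  0.77 -0.36]
jaw yaw -63.16
[531. 204.] 11058 z 0.0887 med [ 0.5893 -0.2634  0.0877] rect ((598.8225708007812, -203.98324584960938), (174.4293670654297, 53.16829299926758), 80.24003601074219) 3463
  lower ((588.1332397460938, -265.4676513671875), 30.02027130126953) 0.06369569405874223
[323. 232.] 5627 z 0.1154 med [ 0.5219 -0.1491  0.1145] rect ((544.4395141601562, -137.80599975585938), (98.59164428710938, 11.766182899475098), 26.673828125) 2093
  lower ((511.25946044921875, -154.55299377441406), 32.24808883666992) 0.09038286193946846
[276. 300.] 736 z 0.2033 med [ 0.5426 -0.1265  0.2031] rect ((564.4629516601562, -122.2667465209961), (48.25663375854492, 9.104257583618164), 10.173891067504883) 40
  lower ((422.9744873046875, -157.97640991210938), 16.053041458129883) 0.03102617854074141
[189. 326.] 665 z 0.2128 med [ 0.5334 -0.1108  0.211 ] rect ((556.6492919921875, -110.99650573730469), (61.413299560546875, 6.189916133880615), 1.057413101196289) 468
[446. 330.] 893 z 0.2128 med [ 0.5566 -0.1588  0.2106] rect ((570.9280395507812, -139.92811584472656), (61.90815353393555, 6.508612632751465), 52.02831268310547) 646
[365. 384.] 7920 z 0.2193 med [ 0.55   -0.1603  0.2178] rect ((557.0042114257812, -150.96493530273438), (61.77858352661133, 74.08213806152344), 0.7471147775650024) 5079
  lower ((405.3307800292969, -166.52456665039062), 23.33724021911621) 0.08867371871446264
block ((520.2781982421875, -149.93113708496094), (83.3079605102539, 84.15858459472656), 27.005512237548828) 0.03793555733668212 8520
```

View pics/w2b.png

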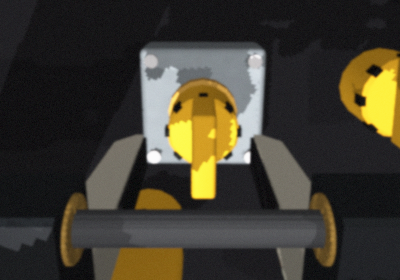

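The bar sits centred between the fingers and square to them. I'll do the last 21 mm down, then close.

Emit:
move_arm(rows="0 -2 -7 0 0 0 55; 0 -2 -14 0 0 0 55; 0 -2 -21 0 0 0 55; 0 -2 -21 0 0 0 55; 0 -2 -21 0 0 0 0; 0 -2 -21 0 0 0 0; 0 -2 -21 0 0 0 0; 0 -2 -21 0 0 0 0; 0 -2 -21 0 0 0 0; 0 -2 -21 0 0 0 0", newtons=45)

```text
time: 4.35
position: [0.5206, -0.1504, 0.0866]
eef_rot: [-0.001, 0.852, -0.524, -0.001]
force: [-0.3, -1.0, -0.2]
grip_width: 0.0119
```

```bash
cat > s.py <<'E'
from h import *
s=manip.observe(); x=rot(s['eef_rot']).as_matrix()[:,0]
print(round(s['time'],2),s['position'].round(4),'F',s['force'].round(2),'M',s['wrist_torque'].round(3),'w',round(s['grip_width'],4),'yaw',np.arctan2(x[1],x[0]).round(3),'q',s['joints'].round(2),'eff',s['effort'].round(2))
E
python3 s.py
```

```text
4.35 [ 0.5206 -0.1504  0.0866] F [-0.26 -1.05 -0.19] M [-0.165  0.073 -0.   ] w 0.0119 yaw -1.103 q [-0.11  0.68  0.57  1.89 -0.55  0.72 -0.33] eff [-1.500e-01 -3.969e+01  6.160e+00 -1.037e+01 -5.000e-02  1.300e-01
  3.000e-02]
```

Emit:
move_arm(rows="0 0 0.1 0 0 -0.05 0; 0 0 0.2 0 0 -0.1 0; 0 0 0.3 0 0 -0.15 0; 0 0 0.5 0 0 -0.2 0; 0 0 0.6 0 0 -0.25 0; 0 0 0.7 0 0 -0.3 0")

```text
time: 4.95
position: [0.5204, -0.1503, 0.0872]
eef_rot: [-0.001, 0.764, -0.646, -0.001]
force: [-0.2, -0.0, 0.5]
grip_width: 0.0116
```

```bash
python3 s.py
```

```text
4.95 [ 0.5204 -0.1503  0.0872] F [-0.16 -0.01  0.46] M [-0.07   0.208  0.184] w 0.0116 yaw -1.403 q [-0.16  0.71  0.65  1.9  -0.62  0.75 -0.56] eff [  0.42 -39.68   7.15 -10.51  -0.17  -0.1    0.08]
```

Emit:
move_arm(rows="0 0 0.1 0 0 -0.04 0; 0 0 0.2 0 0 -0.08 0; 0 0 0.3 0 0 -0.12 0; 0 0 0.4 0 0 -0.16 0; 0 0 0.5 0 0 -0.19 0", newtons=32)

```text
time: 5.45
position: [0.5203, -0.1501, 0.0877]
eef_rot: [0.001, -0.699, 0.715, 0.001]
force: [-0.9, -0.9, -0.5]
grip_width: 0.0118
```

```bash
python3 s.py
```

```text
5.45 [ 0.5203 -0.1501  0.0877] F [-0.95 -0.93 -0.52] M [-0.031  0.295  0.121] w 0.0118 yaw -1.594 q [-0.19  0.72  0.71  1.9  -0.67  0.77 -0.71] eff [ 2.900e-01 -3.948e+01  7.840e+00 -1.044e+01 -2.000e-01 -1.200e-01
 -1.000e-02]
```

Emit:
move_arm(rows="0 0 0.1 0 0 -0.03 0; 0 0 0.2 0 0 -0.06 0")

```text
time: 5.65
position: [0.5202, -0.1501, 0.0879]
eef_rot: [0.001, -0.676, 0.736, 0.001]
force: [0.5, 0.5, 0.2]
grip_width: 0.0116
```

```bash
python3 s.py
```

```text
5.65 [ 0.5202 -0.1501  0.0879] F [0.49 0.5  0.19] M [-0.07   0.235  0.165] w 0.0116 yaw -1.656 q [-0.2   0.73  0.72  1.9  -0.68  0.78 -0.75] eff [  0.25 -39.66   8.05 -10.39  -0.2   -0.06  -0.  ]
```

Emit:
move_arm(rows="0 0 0.1 0 0 -0.03 0; 0 0 0.2 0 0 -0.06 0")

```text
time: 5.85
position: [0.5201, -0.15, 0.088]
eef_rot: [0.001, -0.653, 0.757, 0.001]
force: [-0.4, -0.3, -0.0]
grip_width: 0.012
```

```bash
python3 s.py
```

```text
5.85 [ 0.5201 -0.15    0.088 ] F [-0.43 -0.27 -0.03] M [-0.069  0.31   0.207] w 0.012 yaw -1.718 q [-0.21  0.73  0.74  1.9  -0.69  0.79 -0.8 ] eff [  0.26 -39.69   8.27 -10.45  -0.23  -0.12  -0.  ]
```

Emit:
move_arm(rows="0 0 0.1 0 0 -0.03 0; 0 0 0.2 0 0 -0.06 0")

```text
time: 6.05
position: [0.5199, -0.15, 0.0882]
eef_rot: [0.001, -0.629, 0.777, 0.001]
force: [-1.0, -0.2, -0.0]
grip_width: 0.0118
```

```bash
python3 s.py
```

```text
6.05 [ 0.5199 -0.15    0.0882] F [-0.98 -0.17 -0.02] M [-0.071  0.293  0.074] w 0.0118 yaw -1.78 q [-0.22  0.74  0.76  1.9  -0.71  0.8  -0.85] eff [  0.29 -39.59   8.43 -10.5   -0.21  -0.15   0.04]
```

Emit:
move_arm(rows="0.2 0 0.1 0 0 -0.03 0; 0.2 0 0.2 0 0 -0.06 0")

```text
time: 6.25
position: [0.52, -0.1499, 0.0884]
eef_rot: [0.001, -0.605, 0.796, 0.001]
force: [-0.6, -0.1, -0.1]
grip_width: 0.0118
```

```bash
python3 s.py
```

```text
6.25 [ 0.52   -0.1499  0.0884] F [-0.59 -0.12 -0.14] M [-0.031  0.351  0.118] w 0.0118 yaw -1.843 q [-0.23  0.74  0.78  1.9  -0.72  0.81 -0.9 ] eff [ 2.400e-01 -3.959e+01  8.640e+00 -1.055e+01 -2.700e-01 -1.900e-01
  2.000e-02]
```

Emit:
move_arm(rows="0.1 0 0.1 0 0 -0.03 0; 0.1 0 0.2 0 0 -0.06 0")

```text
time: 6.45
position: [0.5199, -0.1498, 0.0885]
eef_rot: [0.001, -0.58, 0.815, 0.001]
force: [-1.1, 0.2, -0.6]
grip_width: 0.0119
```

```bash
python3 s.py
```

```text
6.45 [ 0.5199 -0.1498  0.0885] F [-1.14  0.2  -0.62] M [-0.047  0.415  0.152] w 0.0119 yaw -1.905 q [-0.24  0.75  0.79  1.9  -0.73  0.81 -0.95] eff [  0.25 -39.62   8.87 -10.57  -0.3   -0.21   0.  ]
```

Emit:
move_arm(rows="0.1 0 0.1 0 0 -0.03 0; 0.1 0 0.2 0 0 -0.06 0")

```text
time: 6.65
position: [0.5198, -0.1498, 0.0886]
eef_rot: [0.001, -0.554, 0.833, 0.001]
force: [-1.1, 0.5, 0.5]
grip_width: 0.0117
```

```bash
python3 s.py
```

```text
6.65 [ 0.5198 -0.1498  0.0886] F [-1.12  0.48  0.52] M [0.017 0.42  0.139] w 0.0117 yaw -1.968 q [-0.25  0.76  0.81  1.9  -0.75  0.82 -1.  ] eff [ 2.300e-01 -3.960e+01  9.050e+00 -1.066e+01 -3.500e-01 -2.800e-01
  1.000e-02]
```

Emit:
move_arm(rows="0.2 0 0.1 0 0 -0.03 0; 0.2 0 0.3 0 0 -0.06 0")

```text
time: 6.85
position: [0.5196, -0.1497, 0.0888]
eef_rot: [0.001, -0.527, 0.85, 0.002]
force: [-0.8, 0.2, -0.7]
grip_width: 0.0121
```

```bash
python3 s.py
```

```text
6.85 [ 0.5196 -0.1497  0.0888] F [-0.84  0.24 -0.71] M [-0.095  0.611  0.155] w 0.0121 yaw -2.03 q [-0.26  0.76  0.83  1.9  -0.76  0.83 -1.05] eff [  0.17 -40.01   9.34 -10.94  -0.45  -0.31  -0.  ]
```

```bash
cat >> s.py <<'E'
z=rot(s['eef_rot']).as_matrix()[:,2]; print('tilt fix rx,ry',np.cross(z,[0,0,-1]).round(4)[:2])
E
python3 s.py | tail -1
```

```text
tilt fix rx,ry [-0.0033 -0.0007]
```

Emit:
move_arm(rows="0.2 0 0.1 -0.002 0 -0.03 0; 0.3 0 0.3 -0.003 0 -0.06 0")

```text
time: 7.05
position: [0.5195, -0.1495, 0.089]
eef_rot: [-0.0, -0.501, 0.866, 0.001]
force: [-2.9, 0.6, 0.6]
grip_width: 0.012
```

```bash
python3 s.py
```

```text
7.05 [ 0.5195 -0.1495  0.089 ] F [-2.86  0.62  0.62] M [-0.     0.746  0.131] w 0.012 yaw -2.093 q [-0.27  0.77  0.85  1.9  -0.77  0.84 -1.1 ] eff [ 1.700e-01 -3.988e+01  9.500e+00 -1.119e+01 -5.500e-01 -4.800e-01
  1.000e-02]
tilt fix rx,ry [-0.0006 -0.0015]
```

Emit:
move_arm(rows="-0.3 0 0.1 0 0 -0.03 0; -0.5 0 0.2 0 0 -0.06 0")

```text
time: 7.25
position: [0.5194, -0.1494, 0.0892]
eef_rot: [-0.0, -0.473, 0.881, 0.0]
force: [-0.5, -0.2, 0.5]
grip_width: 0.0121
```

```bash
python3 s.py
```

```text
7.25 [ 0.5194 -0.1494  0.0892] F [-0.52 -0.19  0.49] M [0.052 0.422 0.132] w 0.0121 yaw -2.156 q [-0.28  0.77  0.86  1.9  -0.79  0.85 -1.15] eff [  0.45 -39.42   9.83 -10.31  -0.17  -0.28   0.07]
tilt fix rx,ry [-0.0007 -0.0007]
```

Lateral load is relieved. Total turn is 1.05 rad so far.

Emit:
move_arm(rows="-0.1 0 0.1 0 0 -0.03 0; -0.1 0 0.2 0 0 -0.06 0")

```text
time: 7.45
position: [0.5194, -0.1493, 0.0894]
eef_rot: [0.0, -0.446, 0.895, 0.0]
force: [-0.0, 0.8, -0.8]
grip_width: 0.0115
```

```bash
python3 s.py
```

```text
7.45 [ 0.5194 -0.1493  0.0894] F [-0.05  0.84 -0.83] M [0.061 0.301 0.198] w 0.0115 yaw -2.218 q [-0.29  0.78  0.88  1.9  -0.8   0.86 -1.2 ] eff [ 4.200e-01 -3.962e+01  1.011e+01 -1.037e+01 -2.400e-01 -2.900e-01
 -2.000e-02]
tilt fix rx,ry [-0.0009 -0.0004]
```

Emit:
move_arm(rows="-0.1 0 0.1 0 0 -0.03 0; -0.1 0 0.2 0 0 -0.06 0")

```text
time: 7.65
position: [0.5201, -0.1493, 0.0901]
eef_rot: [0.001, -0.417, 0.909, 0.0]
force: [-0.7, 2.0, 8.2]
grip_width: 0.0118
```

```bash
python3 s.py
```

```text
7.65 [ 0.5201 -0.1493  0.0901] F [-0.66  2.03  8.18] M [0.45  0.379 0.07 ] w 0.0118 yaw -2.28 q [-0.29  0.79  0.9   1.9  -0.81  0.87 -1.25] eff [ 1.100e+00 -3.581e+01  9.220e+00 -8.830e+00 -1.000e-02 -6.800e-01
  7.000e-02]
tilt fix rx,ry [-0.001   0.0012]
```

The seal now pushes up with 8 N, so the cap is in the release zone, the last 0.1 rad before the stop. I'll take finer steps to feel the stop.

Emit:
move_arm(rows="0 0 0 0 0 -0.02 0; 0 0 0 0 0 -0.04 0")

```text
time: 7.85
position: [0.5206, -0.1494, 0.0913]
eef_rot: [0.002, -0.398, 0.917, 0.0]
force: [-1.6, 1.1, 5.7]
grip_width: 0.0117
```

```bash
python3 s.py
```

```text
7.85 [ 0.5206 -0.1494  0.0913] F [-1.56  1.15  5.69] M [0.381 0.53  0.171] w 0.0117 yaw -2.323 q [-0.3   0.79  0.91  1.9  -0.82  0.88 -1.29] eff [  0.82 -36.33   9.57  -9.57  -0.27  -0.78  -0.08]
tilt fix rx,ry [-0.0016  0.0029]
```

Emit:
move_arm(rows="-0.3 0 -0.5 0 0.002 -0.015 0; -0.5 0 -0.7 0 0.002 -0.03 0")

```text
time: 8.05
position: [0.5207, -0.1494, 0.0913]
eef_rot: [0.001, -0.384, 0.923, 0.0]
force: [-0.5, 1.3, 6.5]
grip_width: 0.0116
```

```bash
python3 s.py
```

```text
8.05 [ 0.5207 -0.1494  0.0913] F [-0.5   1.33  6.53] M [0.416 0.405 0.314] w 0.0116 yaw -2.353 q [-0.3   0.79  0.92  1.9  -0.83  0.88 -1.31] eff [  1.03 -36.49   9.9   -9.2   -0.27  -0.66  -0.29]
tilt fix rx,ry [-0.0016  0.0022]
```

Emit:
move_arm(rows="-0.2 0 -0.3 0 0.002 -0.01 0; -0.3 0 -0.3 0 0.002 -0.02 0")

```text
time: 8.25
position: [0.5207, -0.1494, 0.0913]
eef_rot: [0.001, -0.375, 0.927, 0.001]
force: [-1.2, 1.7, 4.5]
grip_width: 0.0117
```

```bash
python3 s.py
```

```text
8.25 [ 0.5207 -0.1494  0.0913] F [-1.24  1.72  4.53] M [0.372 0.366 0.449] w 0.0117 yaw -2.373 q [-0.3   0.8   0.92  1.9  -0.83  0.89 -1.33] eff [  0.97 -37.09  10.19  -9.3   -0.35  -0.56  -0.41]
tilt fix rx,ry [-0.0015  0.0008]
```

Torque is now 0.45 N m against about 0.14 running, so the stop is felt. I'll ease off slightly and lift straight up.

Emit:
move_arm(rows="0 0 0 0 0 0.02 0; 0 0 1 0 0 0.02 0; 0 0 3 0 0 0.02 0; 0 0 6 0 0 0.02 0; 0 0 6 0 0 0.02 0", newtons=40)

```text
time: 8.75
position: [0.5206, -0.1491, 0.0965]
eef_rot: [0.0, -0.384, 0.923, 0.001]
force: [2.4, -0.7, -9.6]
grip_width: 0.0117
```

```bash
python3 s.py
```

```text
8.75 [ 0.5206 -0.1491  0.0965] F [ 2.43 -0.74 -9.63] M [-0.157 -0.354  0.307] w 0.0117 yaw -2.353 q [-0.31  0.79  0.92  1.89 -0.81  0.89 -1.32] eff [ 4.000e-02 -4.258e+01  1.197e+01 -1.054e+01  9.000e-02  4.500e-01
 -2.900e-01]
tilt fix rx,ry [-0.0017 -0.0003]
```

```bash
python3 - <<'E'
from h import *
im,d,P,c=shot('scene','s1'); 
cv2.imwrite('pics/s1c.png',cv2.resize(im[110:220,260:390,::-1],None,fx=5,fy=5,interpolation=cv2.INTER_CUBIC))
E
python3 s.py
```

```text
8.8 [ 0.5206 -0.1491  0.0967] F [  1.79  -0.35 -10.58] M [-0.222 -0.385  0.234] w 0.012 yaw -2.353 q [-0.31  0.79  0.92  1.89 -0.82  0.89 -1.32] eff [  0.08 -43.14  12.21 -10.7    0.12   0.53  -0.27]
tilt fix rx,ry [-0.0018 -0.0001]
```

View pics/s1c.png

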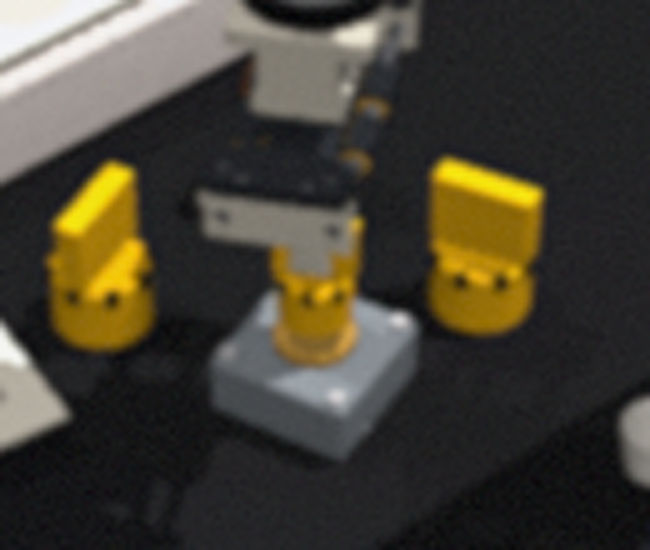

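```bash
cat > t.py <<'E'
from h import *
im,d,P,c=shot('scene'); hsv=cv2.cvtColor(im[:,:,::-1].copy(),cv2.COLOR_BGR2HSV); m=cv2.inRange(hsv,(18,140,80),(35,255,255))>0
def rep(P,m,t):
    q=P[m&(np.hypot(P[...,0]-.52,P[...,1]+.149)<.035)&(P[...,2]<.16)]
    h,e=np.histogram(q[:,2],np.arange(.04,.14,.004)); print(t,'zmax',np.sort(q[:,2])[-12:].round(4)); print(dict(zip(e.round(3).tolist(),h.tolist())))
rep(P,m,'now')
im0=cv2.imread('pics/scene0.png'); m0=cv2.inRange(cv2.cvtColor(im0,cv2.COLOR_BGR2HSV),(18,140,80),(35,255,255))>0
rep(np.load('pics/sceneP.npy'),m0,'before')
E
python3 t.py; python3 s.py
```

```text
now zmax [0.1064 0.1066 0.1069 0.1079 0.109  0.1106 0.1113 0.1139 0.1185 0.1231
 0.1241 0.1247]
{0.04: 15, 0.044: 51, 0.048: 9, 0.052: 0, 0.056: 3, 0.06: 11, 0.064: 12, 0.068: 17, 0.072: 16, 0.076: 19, 0.08: 14, 0.084: 15, 0.088: 48, 0.092: 25, 0.096: 8, 0.1: 11, 0.104: 8, 0.108: 3, 0.112: 1, 0.116: 1, 0.12: 1, 0.124: 2, 0.128: 0, 0.132: 0}
before zmax [0.1161 0.1161 0.1161 0.1162 0.1165 0.1168 0.1171 0.1171 0.1174 0.118
 0.1182 0.119 ]
{0.04: 9, 0.044: 28, 0.048: 10, 0.052: 18, 0.056: 10, 0.06: 13, 0.064: 17, 0.068: 20, 0.072: 13, 0.076: 33, 0.08: 45, 0.084: 15, 0.088: 16, 0.092: 8, 0.096: 15, 0.1: 16, 0.104: 13, 0.108: 20, 0.112: 38, 0.116: 12, 0.12: 0, 0.124: 0, 0.128: 0, 0.132: 0}
8.85 [ 0.5206 -0.1491  0.0967] F [  2.45  -0.85 -11.14] M [-0.233 -0.378  0.215] w 0.0116 yaw -2.353 q [-0.31  0.79  0.92  1.89 -0.82  0.89 -1.32] eff [  0.1  -43.5   12.37 -10.78   0.14   0.57  -0.27]
tilt fix rx,ry [-0.0019  0.    ]
```

The depth shows the skirt top risen from about 0.081 to 0.0895 m, so the cap is coming up with the gripper, with about 10 N of drag. I'll keep lifting in small steps.

Emit:
move_arm(rows="0.3 0 1 0 0 0.01 0; 0.5 0 2 0 0 0.02 0; 0.5 0 3 0 0 0.02 0")

```text
time: 9.15
position: [0.5208, -0.1493, 0.1005]
eef_rot: [0.001, -0.393, 0.92, 0.001]
force: [-1.1, -0.1, -1.5]
grip_width: 0.0118
```

```bash
python3 s.py
```

```text
9.15 [ 0.5208 -0.1493  0.1005] F [-1.07 -0.06 -1.5 ] M [0.04  0.186 0.013] w 0.0118 yaw -2.334 q [-0.31  0.78  0.93  1.89 -0.81  0.9  -1.31] eff [ 2.000e-02 -3.968e+01  1.057e+01 -1.065e+01 -8.000e-02 -1.100e-01
  3.000e-02]
tilt fix rx,ry [-0.0025  0.    ]
```

Free, with only the cap's 1.5 N weight on the gripper. Next I'll lift it straight clear.

Emit:
move_arm(rows="0 0 8 0 0 0 0; 0 0 16 0 0 0 0; 0 0 26 0 0 0 0; 0 0 40 0 0 0 0; 0 0 60 0 0 0 0; 0 0 80 0 0 0 0; 0 0 80 0 0 0 0")

```text
time: 9.85
position: [0.5224, -0.1508, 0.184]
eef_rot: [0.003, -0.393, 0.92, -0.001]
force: [-0.1, -0.6, -1.2]
grip_width: 0.0118
```

```bash
python3 s.py; cat > k2.py <<'E'
from h import *
import sys
n=sys.argv[1]
im,d,P,c=shot('wrist',n); np.save('pics/'+n+'P.npy',P)
hsv=cv2.cvtColor(im[:,:,::-1].copy(),cv2.COLOR_BGR2HSV); m=cv2.inRange(hsv,(18,140,80),(35,255,255))>0
q=P[m&(P[...,2]>.1)&(P[...,2]<.3)]
print('cap held pts',len(q), np.percentile(q[:,2],[1,50,99]).round(4) if len(q) else '')
E
python3 k2.py w3
```

```text
9.85 [ 0.5224 -0.1508  0.184 ] F [-0.13 -0.59 -1.18] M [0.063 0.127 0.013] w 0.0118 yaw -2.334 q [-0.37  0.68  1.03  1.8  -0.68  1.05 -1.41] eff [ -0.72 -36.74  10.11 -12.95   0.05   0.18  -0.08]
tilt fix rx,ry [-0.      0.0063]
cap held pts 10627 [0.153  0.289  0.2967]
```

View pics/w3.png

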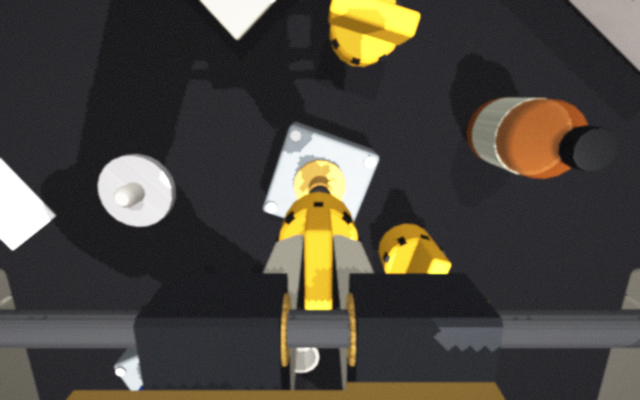

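The cap is held upright in the jaws, with its notched skirt at (318,215). The bare outlet tube is behind it at (318,180), and the keeper disc is at (136,190) with its stub tip at about (122,195). I'll measure the keeper from this view.

```bash
cat > kk.py <<'E'
from h import *
import sys
n=sys.argv[1]; u0,v0=int(sys.argv[2]),int(sys.argv[3]); r=55
im=cv2.imread(f'pics/{n}.png'); P=np.load(f'pics/{n}P.npy'); c=manip.get_calibration('wrist'); s=manip.observe()
W=np.eye(4); W[:3,:3]=rot(s['eef_rot']).as_matrix(); W[:3,3]=s['position']; T=W@np.array(c['T_tool_cam'])
g=im.max(2).copy(); m=np.zeros_like(g); m[v0-r:v0+r,max(u0-r,0):u0+r]=g[v0-r:v0+r,max(u0-r,0):u0+r]>80
k,l,st,ce=cv2.connectedComponentsWithStats(m); i=l[v0,u0]
ct,_=cv2.findContours((l==i).astype(np.uint8),0,cv2.CHAIN_APPROX_NONE); h=cv2.convexHull(max(ct,key=len)).reshape(-1,2).astype(float)
d=np.stack([(h[:,0]-c['cx'])/c['fx'],-(h[:,1]-c['cy'])/c['fy'],-np.ones(len(h))],-1)@T[:3,:3].T; o=T[:3,3]
X=o+d*((.012-o[2])/d[:,2])[:,None]
print(st[i],'disc',cv2.fitEllipse((X[:,:2]*1000).astype(np.float32)))
q=P[l==i]; near=q[np.hypot(q[:,0]-.635,q[:,1]+.01)<.045]
print('z hist',np.percentile(near[:,2],[5,50,95,99]).round(4),len(near))
dd=near[(near[:,2]>.006)&(near[:,2]<.018)]; print('depth disc',dd[:,:2].mean(0).round(4),cv2.minEnclosingCircle((dd[:,:2]*1000).astype(np.float32)))
t=near[near[:,2]>.032]; print('stub top',t.mean(0).round(4) if len(t) else '',len(t))
E
python3 kk.py w3 136 190
```

```text
[  97  154   78   73 4523] disc ((631.6314697265625, -12.458137512207031), (72.07587432861328, 77.01331329345703), 169.4400634765625)
z hist [0.0031 0.0116 0.0326 0.0358] 4505
depth disc [ 0.634  -0.0135] ((634.0972900390625, -10.452923774719238), 36.32957458496094)
stub top [ 0.6338 -0.0118  0.0345] 258
```

Emit:
move_arm(rows="16 20 0 0 0.006 0.1 0; 32 40 0 0 0.006 0.2 0; 48 60 0 0 0.006 0.3 0; 64 80 0 0 0.006 0.4 0; 80 100 0 0 0.006 0.5 0; 96 120 -10 0 0.006 0.6 0; 108 134 -20 0 0.006 0.7 0; 112 140 -30 0 0.006 0.8 0; 112 140 -40 0 0.006 0.9 0; 112 140 -40 0 0.006 0.9 0; 112 140 -40 0 0.006 0.9 0")

```text
time: 11.0
position: [0.633, -0.0101, 0.1416]
eef_rot: [0.001, 0.753, -0.658, -0.003]
force: [-0.1, -1.1, -1.5]
grip_width: 0.0116
```

```bash
python3 s.py; python3 k2.py w4;
```

```text
11.0 [ 0.633  -0.0101  0.1416] F [-0.12 -1.05 -1.47] M [-0.061  0.149 -0.037] w 0.0116 yaw -1.437 q [-0.42  0.77  0.74  1.58 -0.58  1.03 -0.95] eff [-2.400e-01 -4.503e+01  9.010e+00 -1.343e+01 -5.000e-02 -1.000e-02
  2.000e-02]
tilt fix rx,ry [-0.0012 -0.0059]
cap held pts 5234 [0.1108 0.1689 0.2498]
```

View pics/w4.png

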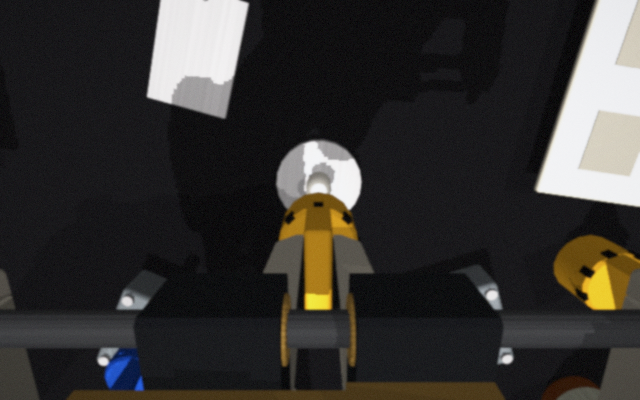

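The cap is over the keeper: disc at (319,178), stub tip at (318,183), in line with the bar at (318,250). I'll fit the disc edge for the tool-y direction.

```bash
python3 - <<'E'
from h import *
from scipy.optimize import least_squares
n='w4'; im=cv2.imread(f'pics/{n}.png'); P=np.load(f'pics/{n}P.npy'); c=manip.get_calibration('wrist'); s=manip.observe()
W=np.eye(4); W[:3,:3]=rot(s['eef_rot']).as_matrix(); W[:3,3]=s['position']; T=W@np.array(c['T_tool_cam'])
# boundary per ray from (319,178) upward half
g=im.max(2).astype(float); pts=[]
for a in np.radians(np.arange(-10,191,4)):
    for r in np.arange(55,25,-.5):
        u,v=319+r*np.cos(a),178-r*np.sin(a)
        if g[int(round(v)),int(round(u))]>85: pts.append((u,v)); break
h=np.array(pts)
d=np.stack([(h[:,0]-c['cx'])/c['fx'],-(h[:,1]-c['cy'])/c['fy'],-np.ones(len(h))],-1)@T[:3,:3].T; o=T[:3,3]
X=(o+d*((.012-o[2])/d[:,2])[:,None])[:,:2]
r=least_squares(lambda p:np.hypot(*(X-p[:2]).T)-p[2],[.634,-.011,.036],loss='soft_l1',f_scale=.001); print('disc',r.x.round(4),np.abs(r.fun).mean())
near=P[(np.hypot(P[...,0]-.634,P[...,1]+.011)<.05)&(P[...,2]<.06)]
t=near[near[:,2]>.031]; print('stub',t.mean(0).round(4),len(t),t[:,:2].min(0),t[:,:2].max(0))
dd=near[(near[:,2]>.008)&(near[:,2]<.016)]; print('disc ext',dd.min(0),dd.max(0),np.median(dd[:,2]))
print(s['position'], W[:3,2])
E
```

```text
disc [ 0.6349 -0.0109  0.0359] 0.00029000243065324807
stub [ 0.6376 -0.0095  0.0344] 282 [ 0.62997278 -0.01964258] [ 0.64387723 -0.00075914]
disc ext [ 0.60838498 -0.04555167  0.00809059] [0.67002309 0.02555591 0.01597903] 0.011944882526133238
[ 0.63338541 -0.01034297  0.14219048] [-4.67341301e-03  8.98619491e-04 -9.99988676e-01]
```

Emit:
move_arm(rows="1.5 -0.7 -15 0 -0.005 0 0; 1.5 -0.7 -30 0 -0.005 0 0; 1.5 -0.7 -45 0 -0.005 0 0; 1.5 -0.7 -57 0 -0.005 0 0; 1.5 -0.7 -60 0 -0.005 0 0; 1.5 -0.7 -60 0 -0.005 0 0")

```text
time: 11.65
position: [0.6345, -0.011, 0.0814]
eef_rot: [0.0, 0.753, -0.658, -0.001]
force: [0.6, 0.3, -1.9]
grip_width: 0.0121
```

```bash
python3 s.py
```

```text
11.65 [ 0.6345 -0.011   0.0814] F [ 0.6   0.32 -1.93] M [0.003 0.181 0.085] w 0.0121 yaw -1.437 q [-0.4   0.84  0.69  1.63 -0.64  0.92 -0.9 ] eff [ 3.000e-02 -4.654e+01  9.310e+00 -1.197e+01 -5.000e-02 -6.000e-02
  1.000e-02]
tilt fix rx,ry [-0.0008 -0.001 ]
```

Emit:
move_arm(rows="0.3 0 -3 0 -0.001 0 0; 0.3 0 -6 0 -0.001 0 0; 0.3 0 -9 0 -0.001 0 0; 0.3 0 -12 0 -0.001 0 0; 0.3 0 -15 0 -0.001 0 0; 0.3 0 -15 0 -0.001 0 0")

```text
time: 12.25
position: [0.6345, -0.0109, 0.0659]
eef_rot: [-0.0, 0.753, -0.658, -0.001]
force: [0.4, -0.2, -1.9]
grip_width: 0.0116
```

```bash
python3 s.py
```

```text
12.25 [ 0.6345 -0.0109  0.0659] F [ 0.35 -0.22 -1.93] M [0.029 0.16  0.   ] w 0.0116 yaw -1.437 q [-0.39  0.86  0.68  1.64 -0.66  0.89 -0.89] eff [ 1.100e-01 -4.754e+01  9.520e+00 -1.183e+01 -5.000e-02 -9.000e-02
  1.000e-02]
tilt fix rx,ry [-0.001  -0.0009]
```

Emit:
move_arm(rows="0 0 -3 0 0 0 0; 0 0 -6 0 0 0 0; 0 0 -9 0 0 0 0; 0 0 -12 0 0 0 0; 0 0 -14 0 0 0 0; 0 0 -15 0 0 0 0; 0 0 -15 0 0 0 0")

```text
time: 12.95
position: [0.6345, -0.0108, 0.0508]
eef_rot: [-0.0, 0.753, -0.658, -0.001]
force: [-0.4, -0.6, -1.1]
grip_width: 0.0115
```

```bash
python3 s.py
```

```text
12.95 [ 0.6345 -0.0108  0.0508] F [-0.39 -0.58 -1.13] M [0.019 0.14  0.018] w 0.0115 yaw -1.437 q [-0.38  0.88  0.66  1.65 -0.68  0.86 -0.88] eff [ 1.000e-01 -4.777e+01  9.490e+00 -1.133e+01 -2.000e-02 -6.000e-02
  0.000e+00]
tilt fix rx,ry [-0.001  -0.0011]
```

Emit:
move_arm(rows="0 0 -1 0 0 0 0; 0 0 -2 0 0 0 0; 0 0 -3 0 0 0 0; 0 0 -3 0 0 0 0")

```text
time: 13.35
position: [0.6346, -0.0109, 0.049]
eef_rot: [-0.0, 0.753, -0.658, -0.001]
force: [-1.0, 0.5, 4.6]
grip_width: 0.0116
```

```bash
python3 s.py
```

```text
13.35 [ 0.6346 -0.0109  0.049 ] F [-1.01  0.51  4.6 ] M [0.125 0.597 0.027] w 0.0116 yaw -1.437 q [-0.38  0.88  0.66  1.65 -0.68  0.86 -0.87] eff [  0.42 -44.49   8.78 -11.    -0.15  -0.66   0.  ]
tilt fix rx,ry [-0.0016 -0.0006]
```

Emit:
move_arm(rows="0 0 -1.5 0 0 0 0; 0 0 -3 0 0 0 0; 0 0 -4 0 0 0 0; 0 0 -4 0 0 0 0")

```text
time: 13.75
position: [0.6346, -0.011, 0.0489]
eef_rot: [-0.002, 0.753, -0.658, -0.001]
force: [-6.1, 2.2, 18.6]
grip_width: 0.0119
```

```bash
python3 s.py
```

```text
13.75 [ 0.6346 -0.011   0.0489] F [-6.12  2.24 18.56] M [ 0.372  1.669 -0.045] w 0.0119 yaw -1.437 q [-0.38  0.88  0.66  1.65 -0.68  0.86 -0.87] eff [ 1.340e+00 -3.760e+01  7.440e+00 -1.047e+01 -4.600e-01 -2.060e+00
  1.000e-02]
tilt fix rx,ry [-0.0038  0.0003]
```

It sits firmly at z = 0.049 m, where I expected home to be 0.0486. The push reached 18.6 N with no further motion. I'll relax, open and retreat straight up.

Emit:
move_arm(rows="0 0 0 0 0 0 0; 0 0 0 0 0 0 0; 0 0 0 0 0 0 45; 0 0 0 0 0 0 45; 0 0 0 0 0 0 45; 0 0 0 0 0 0 45; 0 0 0 0 0 0 45; 0 0 10 0 0 0 45; 0 0 30 0 0 0 45; 0 0 60 0 0 0 45; 0 0 100 0 0 0 45; 0 0 140 0 0 0 45")

```text
time: 14.95
position: [0.6343, -0.0111, 0.1908]
eef_rot: [-0.001, 0.753, -0.658, -0.001]
force: [0.7, 0.0, 0.4]
grip_width: 0.0417
```

```bash
python3 s.py; python3 k2.py w5; python3 - <<'E'
from h import *
im=cv2.imread('pics/w5.png'); P=np.load('pics/w5P.npy')
m=cv2.inRange(cv2.cvtColor(im,cv2.COLOR_BGR2HSV),(18,140,80),(35,255,255))>0
q=P[m&(np.hypot(P[...,0]-.635,P[...,1]+.011)<.04)]
t=q[q[:,2]>np.percentile(q[:,2],97)-.006]; print('cap top z',np.percentile(q[:,2],97),cv2.minAreaRect((t[:,:2]*1000).astype(np.float32)),'zstd',t[:,2].std())
E
```

```text
14.95 [ 0.6343 -0.0111  0.1908] F [0.75 0.02 0.42] M [0.016 0.131 0.053] w 0.0417 yaw -1.437 q [-0.44  0.72  0.77  1.52 -0.54  1.12 -0.98] eff [  0.68 -42.21   8.67 -13.12  -0.2   -0.46   0.19]
tilt fix rx,ry [-0.0036  0.0001]
cap held pts 1031 [0.2757 0.2946 0.2993]
cap top z 0.29935415478794697 ((661.1250610351562, -12.43879508972168), (13.345063209533691, 54.90654754638672), 8.203289985656738) zstd 0.002273784751825901
```

View pics/w5.png

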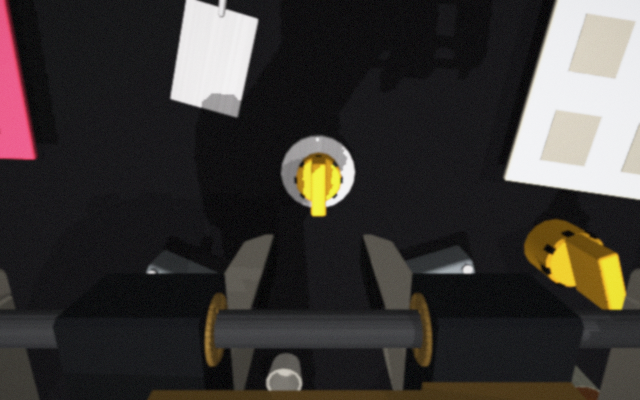

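The cap stands on the keeper at (318,185), centred on the disc, with the gripper clear. I'll check its top height (0.077 m if home) and hand in.

```bash
python3 - <<'E'
from h import *
im=cv2.imread('pics/w5.png'); P=np.load('pics/w5P.npy')
m=cv2.inRange(cv2.cvtColor(im,cv2.COLOR_BGR2HSV),(18,140,80),(35,255,255))>0
q=P[m&(np.hypot(P[...,0]-.635,P[...,1]+.011)<.04)&(P[...,2]<.12)]
z=np.percentile(q[:,2],97);t=q[q[:,2]>z-.006]; print('top z',z,np.median(t[:,2]),cv2.minAreaRect((t[:,:2]*1000).astype(np.float32)))
if abs(np.median(t[:,2])-.077)<.003: print('done',manip.job_done())
E
```

```text
top z 0.07781624619309305 0.07675160387960914 ((634.3418579101562, -11.059600830078125), (43.731300354003906, 11.441197395324707), 7.446648120880127)
the job is handed in; nothing more can be done
done None
```

I unscrewed the yellow cap, lifted it straight off the fuel outlet, set it the right way up on the keeper pushed fully home, and let go. The job was handed in with the arm clear, at about 15 s of the 72 s allowed.

- **Unscrewing:** I turned the cap about 1.27 rad clockwise. At the stop the torque rose to about 0.45 N m, from about 0.14 N m running, and I stopped there.
- **Lifting:** There was a brief drag of about 11 N over the first few millimetres. A small backing-off of the turn and a sideways nudge cleared it, after which only the cap's own weight (about 1.5 N) remained.
- **Seating:** The cap slid over the stub with no noticeable force. It stopped at tool height 0.049 m, against 0.0486 m expected, and did not move further under a push of about 19 N.
- **Last checks:** The top of the cap measured 0.077 m, which is where it should be when fully home. Its centre was within about 1 mm of the measured keeper centre. Apart from the two outlets, everything in the final wrist view stood where it had been. I did not take a final picture of the whole bench.
- **Disagreements:** Keeper position estimates from the different cameras differed by up to about 3 mm, so I used the final close-range fit of the disc edge. No check failed.

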